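# Free the jammed bench pin and pack the class tray

## Robot

A 6-joint arm with a two-finger parallel gripper is mounted at the origin on the work surface. World frame = base frame: x ahead of the robot, y to its left, z up, the work surface at z = 0. Lengths are in m, angles in rad, forces in N, time in s.
With the tool pointing down it reaches from about 0.35 to 0.775 m from the base axis. Payload 5.5 kg.
Tool frame: the origin (TCP) lies at the very end of the fingers, on their centre line; the grasp point (between the pads) lies env.pinch_z behind it (env.pinch_z is the distance from the TCP to the grasp point, in m); z points along the fingers, y is the line along which they close (so a half turn about z gives the same grasp; the last joint's range is limited). The gripper opens to 85 mm and grips with 20 to 120 N. Pads are 22 mm wide; open, the fingers measure 114 mm over their backs; the gripper's body (76 mm by 85 mm) begins 54 mm behind the grasp point. The pads swing forward as they close: fully open they stand 13 mm farther back than shut.
Start: joints at [-1.249, 0.313, 0.046, 1.304, 0, 1.431], TCP at [0.256, -0.515, 0.231] pointing down, gripper open.
Joint ranges: [-2.76, 2.76], [-0.86, 1.69], [-1.03, 1.26], [-2.2, 2.34], [-1.47, 1.5], [-3.14, 3.14]. Speed limits (rad/s): [2.57, 2.57, 3.14, 3.14, 3.14, 3.14].

## Interface

Orientations are given as a unit quaternion [w, x, y, z].
In Python, from workcell import env, eyes gives the robot as it stands.
- The arm moves only by the shell command python3 -m jog 'ROWS' [FORCE]. ROWS is JSON, one flat list of numbers, 7 for each row, row after row: the shift along the world's x, y, z as a fraction of full scale, then the turn, a rotation vector about the world's x, y, z as a fraction of full scale, then the opening, from -1 (shut) to 1 (fully open), so that 0 is half open. A call has 1 to 12 rows; each row is the pose to reach, as a shift and turn from the pose commanded when the call began, turning the shorter way round; what a row does not reach only later rows make up. Full scale, the value 1, is 20 cm for a shift and pi rad for a turn. A row lasts 1/12 s, in which the tool goes at most 41.7 mm and 7.16 degrees, less where a joint would pass 70% of its speed; a pose out of reach is approached as far as the arm can. A call with a number of a shift or a turn outside -1 to 1 is refused whole. A call with a gripper value outside its range is refused whole. The fingers move at their own pace and stop on an object; FORCE is the grip in N (left out, the last holds). Time passes only in rows, so rows that repeat a pose let the fingers close. It gives the time, the measured TCP pose, the force, the opening and the grip force at its end, in the units of the state.
- env.get_state(): the state, without advancing time (a new reading comes with each control period).
- eyes.read_camera(name): name is "side" or "top" or "wrist"; returns (picture, depth): 400x640x3 uint8, red, green, blue; 400x640 float32, m along the optical axis (not along the pixel's ray), 0 where there is no reading.
- eyes.calibration(name): a dict with "fx", "fy", "cx", "cy" (pixels), "R" (3x3) and "t" (3): a world point X has camera coordinates R X + t; the wrist camera has in their place "tool_from_camera" (4x4, takes a point from camera to tool coordinates, whose origin is the TCP and whose axes are the flange's). Camera axes: x right, y down, z forward; pixel columns grow to the right and rows downward; lengths in m; the calibration is good to about 2 mm. The wrist camera is an equidistant fisheye: a pixel r from the principal point sees the ray r / f radians off the axis. A picture is of the moment at which its call begins: read the wrist's pose just before it. calibration takes no time and is no camera call.
- env.hand_in(): hands the job in; it is judged then, once.
The state is a dict: "clock": time; "joint_pos": joint angles; "qvel": joint speeds; "tau": joint torques, N m; "tcp_pos": TCP position; "orientation": TCP orientation; "wrist_force": force on the tool from outside, world axes, zero at the start; "ft_torque": the same for the moment, N m; "finger_gap": finger opening in m; "grip_force": force on a finger pad.
Only numpy, scipy, OpenCV 4.12 (cv2) and the standard library are available. Lean on these libraries where they do the work, as an engineer would, in place of code of your own. Each camera call takes 0.05 s, during which the arm holds its last target. There are 200 camera calls.

## Task

Pack the tray for the evening class. Loosen the red clamp knob on the bench-pin holder fully, rock the jammed wooden bench pin from side to side until it lets go, draw it out and lay it flat in the blue-lined compartment; lay each flat tool on the bench (wooden doming block, steel swage block, wooden ring clamp, whichever are out) in a grey-lined compartment of its own, and only when the pin and all flat tools are in, stand each tall former (black stepped, blue cone-topped, square wooden) that is out upright in a cork-lined compartment of its own. Do not knock a former over, and leave the other things on the bench where they are.

Things in the scene. Friction and masses are not known exactly. Their poses are not given: they have to be found in the camera images.
- clamp_knob (a joint): All sizes here are in mm. Angle of the red T-bar clamp knob on the bench-pin holder: 0 = tight, grows counter-clockwise seen from above (loosening), stop at 1.5 rad; starts at 0 to 0.12. Turns against about 0.1 N m, stays put. A clamp bar under it sits in a groove of the pin's tongue and holds it fast until the knob stands beyond about 1 rad; fully loose is 1.2 or more.
- knob_grip (a point): Centre of the red bar of the clamp knob, on its vertical turning axis, 103 above the bench. The bar is 56 long, 14 wide, 26 high (13 above and below this point); below it is 20 of free air at its sides down to the holder's top, 33 below this point. The point's x axis runs along the bar and turns with it; at 0 it points 0.7 rad clockwise of the holder's x axis.
- holder: Grey bench-pin holder with a polished steel top, screwed to the bench: 110 long (x), 100 wide (y), 70 high. Origin: centre of its underside, on the bench. Its x axis points from mouth to back: the mouth, a slot 48 wide for the pin, is in the -x face, 55 from the origin, above a 12 mm ledge. The knob's axis is 9 behind the origin. Position and yaw vary.
- pin_center (a point): Centre of the beech bench pin, a flat board 170 x 46 x 22 (x, y, z), 0.12 kg, with a V-notch in its -x end. At the start its +x end (84 of tongue) is in the holder, level, underside 26 above the bench, x axis along the holder's, this point 56 in front of the holder's origin. Grip it 40 from here towards the notch, 45 from rock_pivot. Free once drawn 84 along the holder's -x.
- rock_pivot (a point): Middle of the holder's mouth, 51 in front of its origin: the point about which the jammed pin rocks level from side to side (its vertical axis). Swing the pin about 0.18 rad to each side (8 mm at the grip): 0.15 is hardly enough, dead stop at about 0.22. It takes 5 to 15 N at the grip.
- cheeks (a point): Inside the holder, out of sight: two rubber cheeks jammed in the pin's waist (3.5 deep each side), 37 behind rock_pivot. A straight pull only makes them bite. Rocking the pin one way shoves one cheek aside for good, the other way the other; after both, with the pin set straight again, it slides out along the holder's -x with little force.
- pin_cell (a point): Middle of the floor of the compartment for the bench pin, blue felt, 200 (x) x 62 (y), at the -y edge of the shallow wooden class tray. The tray is fixed, 210 (x) x 293 (y), aligned with all its compartments; floor 8 above the bench, lips and dividers 5 thick and 7 high above the floor. Its position and yaw vary.
- flat_cell_a (a point): Middle of the floor of one compartment for a flat tool, grey felt, 200 (x) x 62 (y), at the tray's +y edge.
- flat_cell_b (a point): Middle of the floor of the other compartment for a flat tool, grey felt, 200 (x) x 62 (y), next to the bench pin's.
- tall_cell_a (a point): Middle of the floor of the first of three compartments for a standing former, cork, each 63 (x) x 82 (y), in a row along x between the two grey ones (68 apart); this one is nearest the robot.
- tall_cell_b (a point): The same, the middle one of the three cork compartments.
- tall_cell_c (a point): The same, the farthest of the three cork compartments.
- doming_block_mid (a point): Centre of the brown wooden doming block (flat tool), 100 x 46 x 34 (x, y, z), 0.13 kg, three round hollows on top, lying on the bench. Absent in some starts.
- swage_block_mid (a point): Centre of the steel swage block (flat tool), 80 x 42 x 30 (x, y, z), 0.55 kg, cross grooves of growing width on top. Absent in some starts.
- ring_clamp_mid (a point): Centre of the pale wooden ring clamp (flat tool), 130 x 30 x 28 (x, y, z), 0.08 kg, a bar with a brass band round its middle and a dark wedge in one end. Absent in some starts.
- step_former_mid (a point): Half-way up the black plastic stepped former standing upright, 135 high, 0.20 kg: round foot 50 across and 11 thick, steps 44 across to 60 up, 38 to 90 up, 30 to the top. Hold it by the thin top step, 90 to 135 up. Absent in some starts.
- cone_former_mid (a point): Half-way up the blue plastic cone-topped former standing upright, 133 high, 0.16 kg: round foot 50 across, 11 thick, straight stem 34 across, tapering above 113 to 20 across. Hold it high on the stem, about 100 up. Absent in some starts.
- square_former_mid (a point): Half-way up the wooden square former standing upright, 127 high, 0.18 kg: dark square foot 50 x 50 x 11, square stem 34 x 34 with sides along its x and y; it must stand square in its compartment. Hold it high on the stem, about 100 up. Absent in some starts.
- flux_can: Bystander (mm): can 60 across, 75 high. Origin at its underside. Leave it alone.
- ball_hammer: Bystander (mm): hammer, 260 long, lying. Origin at its underside. Leave it alone.
- scratch_brush: Bystander (mm): brush, 160 long, lying. Origin at its underside. Leave it alone.
- scriber: Bystander (mm): wood-handled scriber, 150 long, lying. Origin at its underside. Leave it alone.
- sanding_block: Bystander (mm): cork sanding block 70 x 45 x 28. Origin at its underside. Leave it alone.
- mallet: Bystander (mm): rawhide mallet, 210 long, head 50 across, lying. Origin at its underside. Leave it alone.
Not all that is in view belongs to the job. Leave any orange look-alike of the part that bears pin_center alone.

How it is judged:
By the outcome, as a careful person would: the job done as asked, in the order asked, and still so for the second after the job is handed in, with the robot touching nothing.
Of doming_block, swage_block, ring_clamp only 1 to 2 are there at a start; the rules pass over those that are not, and their reading is None.
Of step_former, cone_former, square_former only 2 to 3 are there at a start; the rules pass over those that are not, and their reading is None.
At some moment in a run one of doming_block, swage_block, ring_clamp may be knocked a few centimetres aside while the robot is not near it.
It also fails if it takes over 210 s, if anything falls off the work surface, if the arm or the gripper's body presses on something with over 40 N, if the wrist force passes 120 N, or if a joint passes its speed limit or range.

## Working session

There is one attempt and no reset: what is moved stays moved. The work goes in short steps, Python scripts to look and compute and a shell command to move; the robot and the scene stay as the last step left them, time stands still between calls to the robot, and variables do not carry over. Pictures are saved under pics/ and viewed, at most 14 in all, crops included, and the job is handed in when it is done.

```bash
ls; mkdir -p pics
python3 - <<'E'
from workcell import env, eyes
import cv2, numpy as np
s=env.get_state(); print({k:np.round(v,3) for k,v in s.items()}, env.pinch_z)
for n in ["top","side"]:
    p,d=eyes.read_camera(n); cv2.imwrite(f"pics/{n}0.png",p[:,:,::-1]); np.savez(f"{n}0.npz",p=p,d=d)
    c=eyes.calibration(n); print(n,c)
print(eyes.calibration("wrist"))
E
```

```text
pics
{'clock': np.float64(0.0), 'joint_pos': array([-1.249,  0.314,  0.045,  1.304, -0.   ,  1.431]), 'qvel': array([ 0.001,  0.001, -0.001, -0.001,  0.002,  0.   ]), 'tau': array([ 2.0000e-03, -4.8063e+01,  2.9853e+01,  1.9000e-02,  0.0000e+00,
        0.0000e+00]), 'tcp_pos': array([ 0.256, -0.514,  0.23 ]), 'orientation': array([-0.001,  0.973,  0.229, -0.   ]), 'wrist_force': array([-0.1  ,  0.443,  0.236]), 'ft_torque': array([-0.02 ,  0.006, -0.059]), 'grip_force': np.float64(0.0), 'finger_gap': np.float64(0.086)} 0.0187
top {'fx': 440.6840185440889, 'fy': 440.6840185440889, 'cx': 315.788022822328, 'cy': 202.9562868795186, 'R': array([[ 0.0109444 , -0.99993602, -0.00285922],
       [-0.99343934, -0.01054769, -0.11387282],
       [ 0.11383537,  0.00408674, -0.99349122]]), 't': array([0.00954416, 0.50856396, 1.32947568])}
side {'fx': 362.74986822529394, 'fy': 362.74986822529394, 'cx': 316.05981962572616, 'cy': 197.83453884563187, 'R': array([[-0.82937314, -0.55865258,  0.00689207],
       [-0.40632258,  0.59466607, -0.69373931],
       [ 0.38346077, -0.57816915, -0.72019322]]), 't': array([0.44004931, 0.27302417, 0.92751616])}
{'fx': 309.70691628693146, 'fy': 309.70691628693146, 'cx': 315.3045625648574, 'cy': 201.56391497899233, 'tool_from_camera': array([[ 5.52593061e-04, -9.52863433e-01, -3.03399032e-01,
         7.77321476e-02],
       [ 9.99999150e-01,  1.68280399e-04,  1.29283324e-03,
         8.30831316e-05],
       [-1.18083741e-03, -3.03399489e-01,  9.52862716e-01,
        -1.43047976e-01],
       [ 0.00000000e+00,  0.00000000e+00,  0.00000000e+00,
         1.00000000e+00]])}
```

View pics/top0.png

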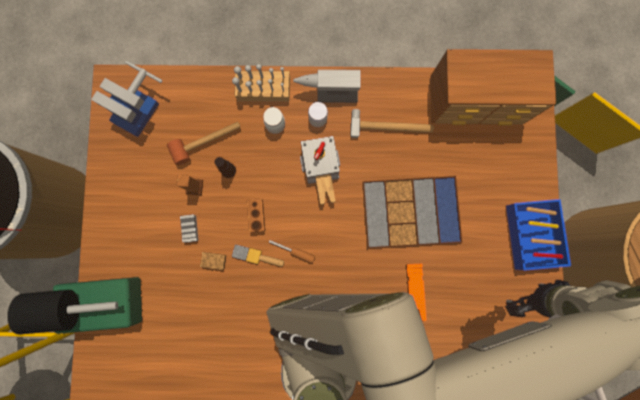

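View pics/side0.png

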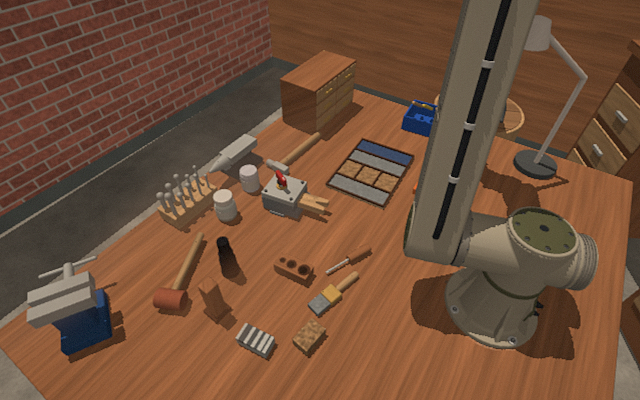

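The top view shows:
- red knob and holder at (320,153), with the beech pin below it at (326,190)
- doming block at (257,216) and swage block at (188,229)
- stepped former at (225,167) and square former at (190,187)
- tray at (412,212)

Possible mix-ups:
- **Pin:** the orange board at (416,290) is a decoy. I choose the beech pin in the holder.
- **Flat tools:** the cork sanding block at (213,261).
- **Formers:** the white cans at (273,120) and (318,115).

There is no ring clamp or cone former out.

```bash
cat > h.py <<'E'
from workcell import env, eyes
import cv2, numpy as np
from scipy.spatial.transform import Rotation as Ro
def rays(n,uv,state=None):
    c=eyes.calibration(n); uv=np.atleast_2d(np.asarray(uv,float))
    q=(uv-[c["cx"],c["cy"]])/[c["fx"],c["fy"]]
    if n!="wrist":
        d=np.c_[q,np.ones(len(q))]@c["R"]; o=-c["R"].T@c["t"]
    else:
        s=state; r=np.linalg.norm(q,axis=1)+1e-9
        d=np.c_[q*(np.sin(r)/r)[:,None],np.cos(r)]
        T=c["tool_from_camera"]; w,x,y,z=s["orientation"]; R=Ro.from_quat([x,y,z,w]).as_matrix()
        d=d@T[:3,:3].T@R.T; o=R@T[:3,3]+s["tcp_pos"]
    return o,d
def onplane(n,uv,z,state=None):
    o,d=rays(n,uv,state); return o+d*((z-o[2])/d[:,2])[:,None]
def cloud(n,D):
    c=eyes.calibration(n); v,u=np.mgrid[:400,:640]
    P=np.stack([(u-c["cx"])/c["fx"]*D,(v-c["cy"])/c["fy"]*D,D],-1)
    return (P-c["t"])@c["R"]
def project(n,X,s=None):
    c=eyes.calibration(n); X=np.atleast_2d(X)
    if n!="wrist":
        p=X@c["R"].T+c["t"]; return p[:,:2]/p[:,2:]*[c["fx"],c["fy"]]+[c["cx"],c["cy"]]
    w,x,y,z=s["orientation"]; R=Ro.from_quat([x,y,z,w]).as_matrix(); T=c["tool_from_camera"]
    p=((X-s["tcp_pos"])@R-T[:3,3])@T[:3,:3]
    rr=np.linalg.norm(p[:,:2],axis=1)+1e-9; a=np.arctan2(rr,p[:,2])
    return p[:,:2]/rr[:,None]*a[:,None]*c["fx"]+[c["cx"],c["cy"]]
def wsnap(name):
    s=env.get_state(); p,d=eyes.read_camera("wrist"); cv2.imwrite(f"pics/{name}.png",p[:,:,::-1]); np.savez(f"{name}.npz",p=p,d=d,**{k:s[k] for k in("tcp_pos","orientation","clock")})
    return s,p,d
def rect(pts):
    (cx,cy),(w,h),a=cv2.minAreaRect(np.asarray(pts,np.float32)[:,:2]*1000)
    if w<h: w,h,a=h,w,a+90
    return np.round([cx/1000,cy/1000],4),np.round([w,h],1),round(((a+90)%180)-90,1)
E
python3 - <<'E'
from h import *
z=np.load("top0.npz"); D=z["d"]; p=z["p"]; P=cloud("top",D)
hsv=cv2.cvtColor(p,cv2.COLOR_RGB2HSV)
def comp(m,uv,name,zt):
    n,l,st,ce=cv2.connectedComponentsWithStats(m.astype(np.uint8))
    v,u=np.nonzero(m); i=np.argmin((u-uv[0])**2+(v-uv[1])**2); k=l[v[i],u[i]]
    v,u=np.nonzero(l==k); Q=P[l==k]
    print(name,st[k],"z pct",np.round(np.percentile(Q[:,2],[5,50,95]),3),*rect(onplane("top",np.c_[u,v],zt)), "cloud",*rect(Q))
ok=D>0
for nm,uv,lo,hi in [("dome",(257,216),.02,.06),("swage",(188,229),.018,.06),("square_top",(190,182),.11,.15),("square_mid",(190,182),.02,.15),("step_top",(222,163),.11,.16),("holder",(320,160),.055,.09),("pin",(326,192),.035,.055),("knob",(320,153),.1,.13)]:
    comp(ok&(P[...,2]>lo)&(P[...,2]<hi),uv,nm,{"dome":.034,"swage":.03,"square_top":.127,"square_mid":.127,"step_top":.135,"holder":.07,"pin":.048,"knob":.116}[nm])
red=((hsv[...,0]<8)|(hsv[...,0]>172))&(hsv[...,1]>150)&(hsv[...,2]>90)
comp(red,(320,153),"red",.116)
blue=(hsv[...,0]>100)&(hsv[...,0]<130)&(hsv[...,1]>90); comp(blue,(448,210),"bluefelt",.008)
grey=(hsv[...,1]<70)&(hsv[...,2]>60); comp(grey,(376,213),"greyA",.008); comp(grey,(425,213),"greyB",.008)
print(hsv[210,376],hsv[210,448],hsv[212,400])
E
```

```text
dome [247 198  18  34 500] z pct [0.029 0.035 0.039] [0.4699 0.2004] [100.4  47.3] 5.8 cloud [0.4702 0.2011] [100.3  46.5] 5.5
swage [180 214  17  28 389] z pct [0.025 0.03  0.035] [0.4284 0.406 ] [80.5 45.3] 7.6 cloud [0.4288 0.4069] [80.3 44.8] 7.4
square_top [177 174  14  13 158] z pct [0.115 0.126 0.131] [0.5597 0.3965] [37.6 35. ] -89.4 cloud [0.5605 0.3992] [34.5 34.2] -3.6
square_mid [177 174  22  18 287] z pct [0.031 0.119 0.13 ] [0.5527 0.3855] [64.9 43.3] 81.1 cloud [0.5602 0.3985] [35.5 35.1] 86.7
step_top [214 156  12  12 107] z pct [0.115 0.135 0.139] [0.6126 0.2918] [35.4 28.3] 45.9 cloud [0.6145 0.2947] [29.3 28.8] 75.2
holder [ 301  136   38   41 1080] z pct [0.066 0.071 0.076] [0.6469 0.0052] [112.5  99.7] 10.3 cloud [0.6486 0.0053] [111.6  99.9] 10.1
pin [307 172  32  32 407] z pct [0.043 0.048 0.053] [ 0.5525 -0.0127] [96.2 88.5] -79.0 cloud [ 0.5529 -0.0131] [96.2 88.3] -78.5
knob [314 141  11  19  98] z pct [0.105 0.116 0.12 ] [0.6554 0.0073] [57.3 14.5] -25.5 cloud [0.6571 0.0074] [56.5 14.4] -25.3
red [315 142  10  17  67] z pct [0.09  0.116 0.121] [0.6548 0.0064] [51.8 15.7] -17.5 cloud [0.6552 0.0064] [52.5 13.7] -28.4
bluefelt [436 179  23  62 899] z pct [0.005 0.009 0.015] [ 0.4957 -0.3954] [189.7  54.2] 4.1 cloud [ 0.4739 -0.2022] [447.6 191.2] -83.6
greyA [ 365  182   24   65 1282] z pct [0.005 0.01  0.015] [ 0.4795 -0.1739] [200.9  62.5] 4.1 cloud [ 0.4687 -0.0929] [232.9 201.3] -82.5
greyB [ 414  179   25   65 1269] z pct [0.005 0.01  0.015] [ 0.4903 -0.3282] [200.6  62. ] 4.0 cloud [ 0.4735 -0.1705] [383.2 200.2] -83.9
[ 17  26 137] [112  95 116] [ 15 144 172]
```

Run:
```python
import cv2
p=cv2.imread("pics/top0.png"); cv2.imwrite("pics/crop1.png",cv2.resize(p[95:275,165:475],None,fx=2.5,fy=2.5,interpolation=cv2.INTER_CUBIC))
```

```text
(no output)
```

View pics/crop1.png

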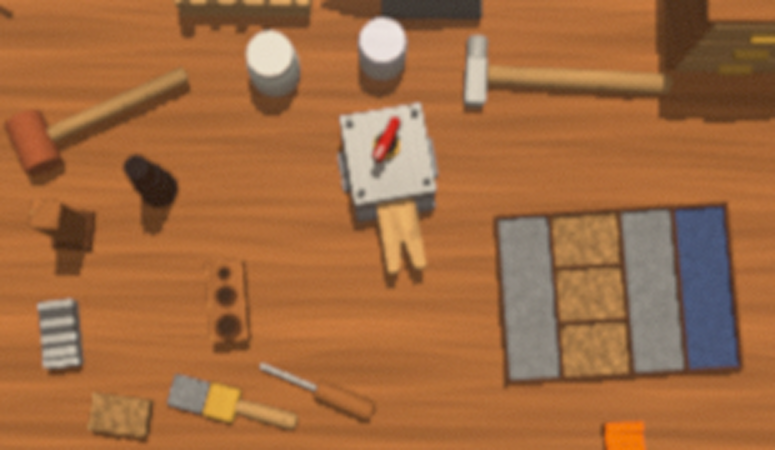

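The crop confirms the choice: the beech pin with the V notch sits in the holder mouth at crop (403,240), and the knob is at crop (387,138). All measured sizes match the description. Next I move above the knob.

```bash
R='0.668,0.87,0,0,0,0.237,1'
python3 -m jog '[0.668,0.87,0,0,0,0.237,1, 0.668,0.87,0,0,0,0.237,1, 0.668,0.87,0,0,0,0.237,1, 0.668,0.87,0,0,0,0.237,1, 0.668,0.87,0,0,0,0.237,1, 0.668,0.87,0,0,0,0.237,1, 0.668,0.87,0,0,0,0.237,1, 0.668,0.87,0,0,0,0.237,1]'
python3 -m jog '[0.668,0.87,0,0,0,0.237,1, 0.668,0.87,0,0,0,0.237,1, 0.668,0.87,0,0,0,0.237,1, 0.668,0.87,0,0,0,0.237,1, 0.668,0.87,0,0,0,0.237,1, 0.668,0.87,0,0,0,0.237,1, 0.668,0.87,0,0,0,0.237,1, 0.668,0.87,0,0,0,0.237,1]'
python3 -m jog '[0.668,0.87,0,0,0,0.237,1, 0.668,0.87,0,0,0,0.237,1, 0.668,0.87,0,0,0,0.237,1, 0.668,0.87,0,0,0,0.237,1, 0.668,0.87,0,0,0,0.237,1, 0.668,0.87,0,0,0,0.237,1, 0.668,0.87,0,0,0,0.237,1, 0.668,0.87,0,0,0,0.237,1, 0.668,0.87,0,0,0,0.237,1, 0.668,0.87,0,0,0,0.237,1]'
python3 - <<'E'
from h import *
s,p,d=wsnap("w1"); print(np.round(s["joint_pos"],3))
c=Ro.from_quat(np.roll(s["orientation"],-1)).as_matrix(); print(np.degrees(np.arctan2(c[1,0],c[0,0])))
hsv=cv2.cvtColor(p,cv2.COLOR_RGB2HSV)
red=((hsv[...,0]<8)|(hsv[...,0]>172))&(hsv[...,1]>150)&(hsv[...,2]>70)
n,l,st,ce=cv2.connectedComponentsWithStats(red.astype(np.uint8)); k=1+np.argmax(st[1:,4])
for k in np.argsort(-st[1:,4])[:3]+1:
    v,u=np.nonzero(l==k); print(st[k],rect(onplane("wrist",np.c_[u,v],.116,s)))
E
```

```text
clock: 0.77
tcp_pos: [0.3901, -0.3402, 0.2311]
orientation: [-0.0, 0.824, 0.567, -0.0]
wrist_force: [-0.6, 0.5, 0.3]
finger_gap: 0.0853
grip_force: 0.0
clock: 1.43
tcp_pos: [0.5233, -0.1676, 0.2308]
orientation: [-0.0, 0.563, 0.827, -0.0]
wrist_force: [0.4, -0.2, 0.2]
finger_gap: 0.0854
grip_force: 0.0
clock: 2.27
tcp_pos: [0.6563, 0.0048, 0.2315]
orientation: [-0.0, 0.224, 0.975, -0.0]
wrist_force: [0.3, 1.1, 0.6]
finger_gap: 0.0859
grip_force: 0.0
[-0.115  0.479  0.292  1.385 -0.     0.337]
154.11369740963858
[310 167  16  57 622] (array([0.6568, 0.0065]), array([51. , 12.8]), -25.8)
```

View pics/w1.png

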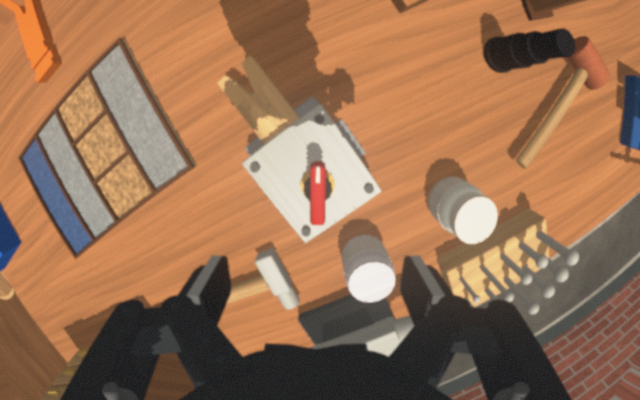

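The wrist view shows the red bar at (317,190), free of clutter. It measures (0.657, 0.0065), which agrees with the top view. Next: descend, grip and turn.

```bash
python3 -m jog '[0.003,0.009,-0.4,0,0,0,1, 0.003,0.009,-0.65,0,0,0,1, 0.003,0.009,-0.728,0,0,0,1, 0.003,0.009,-0.728,0,0,0,1, 0.003,0.009,-0.728,0,0,0,1, 0.003,0.009,-0.728,0,0,0,1]' 
python3 -m jog '[0,0,0,0,0,0,-1, 0,0,0,0,0,0,-1, 0,0,0,0,0,0,-1, 0,0,0,0,0,0,-1, 0,0,0,0,0,0,-1, 0,0,0,0,0,0,-1, 0,0,0,0,0,0,-1, 0,0,0,0,0,0,-1]' 60
python3 -m jog '[0,0,0,0,0,0.035,-1, 0,0,0,0,0,0.07,-1, 0,0,0,0,0,0.105,-1, 0,0,0,0,0,0.14,-1, 0,0,0,0,0,0.175,-1, 0,0,0,0,0,0.21,-1, 0,0,0,0,0,0.245,-1, 0,0,0,0,0,0.28,-1, 0,0,0,0,0,0.315,-1, 0,0,0,0,0,0.35,-1, 0,0,0,0,0,0.385,-1, 0,0,0,0,0,0.415,-1]'
python3 -m jog '[0,0,0,0,0,0,-1, 0,0,0,0,0,0,-1]'
python3 -c "
from h import *
s=env.get_state();c=Ro.from_quat(np.roll(s['orientation'],-1)).as_matrix(); print(np.degrees(np.arctan2(c[1,0],c[0,0])),s['ft_torque'],s['joint_pos'])"
```

```text
clock: 2.82
tcp_pos: [0.6563, 0.008, 0.0852]
orientation: [-0.001, 0.222, 0.975, -0.0]
wrist_force: [0.6, -0.7, 0.6]
finger_gap: 0.0853
grip_force: 0.0
clock: 3.48
tcp_pos: [0.6575, 0.0064, 0.0881]
orientation: [0.001, 0.222, 0.975, -0.002]
wrist_force: [-4.3, -6.4, 9.6]
finger_gap: 0.0239
grip_force: 58.4
clock: 4.48
tcp_pos: [0.6575, 0.0066, 0.0881]
orientation: [-0.001, -0.417, 0.909, -0.002]
wrist_force: [-5.4, -6.8, 9.8]
finger_gap: 0.0236
grip_force: 58.5
clock: 4.65
tcp_pos: [0.6575, 0.0066, 0.0881]
orientation: [-0.001, -0.415, 0.91, -0.002]
wrist_force: [-5.6, -6.8, 9.1]
finger_gap: 0.0234
grip_force: 58.5
-130.92886392447392 [-1.50968432  0.95354332  0.07544097] [-0.10986079  0.54042369  0.03653771  1.06546355 -0.00454598 -0.96632248]
```

```bash
python3 -m jog '[0,0,0,0,0,0,1, 0,0,0,0,0,0,1, 0,0,0,0,0,0,1, 0,0,0,0,0,0,1, 0,0,0.2,0,0,0,1, 0,0,0.4,0,0,0,1, 0,0,0.6,0,0,0,1, 0,0,0.6,0,0,0,1, 0,0,0.6,0,0,0,1]'
python3 - <<'E'
from h import *
s,p,d=wsnap("w2")
hsv=cv2.cvtColor(p,cv2.COLOR_RGB2HSV)
red=((hsv[...,0]<8)|(hsv[...,0]>172))&(hsv[...,1]>150)&(hsv[...,2]>70)
n,l,st,ce=cv2.connectedComponentsWithStats(red.astype(np.uint8))
for k in np.argsort(-st[1:,4])[:3]+1:
    v,u=np.nonzero(l==k); print(st[k],rect(onplane("wrist",np.c_[u,v],.116,s)))
E
```

```text
clock: 5.4
tcp_pos: [0.6597, 0.0092, 0.2092]
orientation: [0.003, -0.416, 0.909, -0.002]
wrist_force: [0.5, 0.3, -0.5]
finger_gap: 0.0854
grip_force: 0.0
[308 184  16  45 625] (array([0.6615, 0.0103]), array([37.4, 12. ]), 49.6)
[569 365  24  35 292] (array([0.5159, 0.6193]), array([263.6,  17.2]), -83.2)
[321 168   3  10  29] (array([ 0.6394, -0.0076]), array([7.2, 1.6]), 49.5)
```

View pics/w2.png

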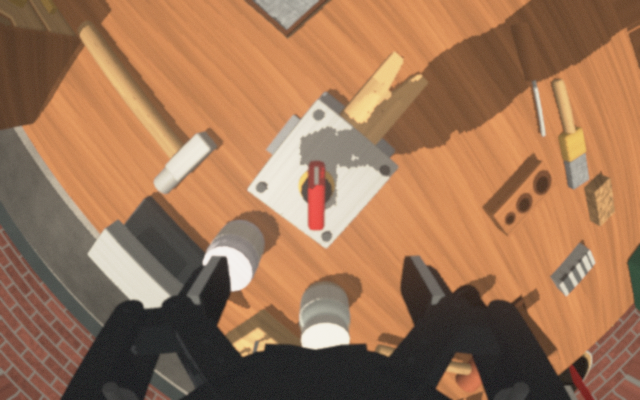

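The bar is now at (317,195) and has turned 75°, so the knob stands at about 1.39 rad, fully loose. Next I go above the pin grip point.

```bash
python3 -m jog '[-0.53,-0.105,0,0,0,-0.216,1, -0.53,-0.105,0,0,0,-0.216,1, -0.53,-0.105,0,0,0,-0.216,1, -0.53,-0.105,-0.3,0,0,-0.216,1, -0.53,-0.105,-0.3,0,0,-0.216,1, -0.53,-0.105,-0.3,0,0,-0.216,1, -0.53,-0.105,-0.3,0,0,-0.216,1, -0.53,-0.105,-0.3,0,0,-0.216,1, -0.53,-0.105,-0.3,0,0,-0.216,1]'
python3 - <<'E'
from h import *
s,p,d=wsnap("w3"); print(s["tcp_pos"])
c=Ro.from_quat(np.roll(s["orientation"],-1)).as_matrix(); print(np.degrees(np.arctan2(c[1,0],c[0,0])),s["joint_pos"])
g=np.array([.5534,-.0119,.048]); print(project("wrist",g,s))
u=np.array([.984,.177,0]);v=np.array([-.177,.984,0])
O=np.array([.6479,.005,0])
q=p[:,:,::-1].copy()
for a,b,z in [(-141,-23,48),(-141,23,48),(-60,-23,48),(-60,23,48),(-55,50,70),(-55,-50,70),(55,50,70),(55,-50,70)]:
    x=project("wrist",O+u*a/1e3+v*b/1e3+[0,0,z/1e3],s)[0]; cv2.circle(q,tuple(int(round(i)) for i in x),3,(255,255,0),1)
x=project("wrist",g,s)[0]; cv2.circle(q,tuple(int(round(i)) for i in x),3,(0,0,255),-1)
cv2.imwrite("pics/w3o.png",q)
E
```

```text
clock: 6.2
tcp_pos: [0.5516, -0.0119, 0.1453]
orientation: [-0.0, -0.09, 0.996, 0.0]
wrist_force: [0.1, 0.8, 0.1]
finger_gap: 0.0853
grip_force: 0.0
[ 0.55158977 -0.01190375  0.14533549]
-169.64206747476698 [-1.67172213e-01  3.09097413e-01 -1.74274311e-01  1.08804211e+00
  1.45837963e-04 -3.47952192e-01]
[[315.2153094  204.79215605]]
```

View pics/w3o.png

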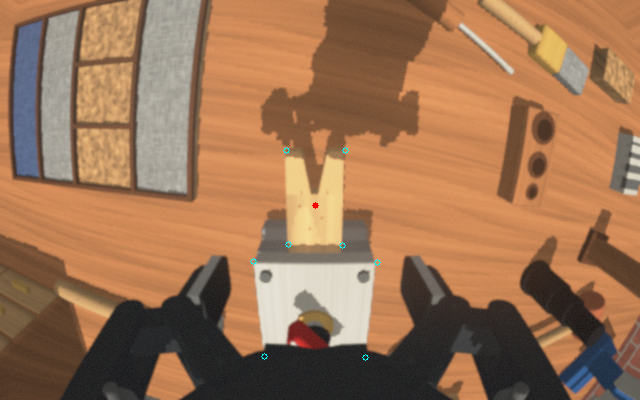

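The projected pin and holder corners land on the image: pin corners at (286,151) and (345,151), grip dot at (315,205). Next: descend, grip and rock.

```bash
python3 -m jog '[0.009,0,-0.2,0,0,0,1, 0.009,0,-0.4,0,0,0,1, 0.009,0,-0.56,0,0,0,1, 0.009,0,-0.627,0,0,0,1, 0.009,0,-0.627,0,0,0,1, 0.009,0,-0.627,0,0,0,1, 0.009,0,-0.627,0,0,0,1]' 
python3 -m jog '[0,0,0,0,0,0,-1, 0,0,0,0,0,0,-1, 0,0,0,0,0,0,-1, 0,0,0,0,0,0,-1, 0,0,0,0,0,0,-1, 0,0,0,0,0,0,-1, 0,0,0,0,0,0,-1]' 90
python3 -m jog '[0.003,-0.011,0,0,0,0.016,-1, 0.006,-0.022,0,0,0,0.032,-1, 0.009,-0.033,0,0,0,0.048,-1, 0.0125,-0.0435,0,0,0,0.0637,-1, 0.0125,-0.0435,0,0,0,0.0637,-1, 0.0125,-0.0435,0,0,0,0.0637,-1]'
python3 -c "
from h import *
s=env.get_state();c=Ro.from_quat(np.roll(s['orientation'],-1)).as_matrix(); print(np.degrees(np.arctan2(c[1,0],c[0,0])),s['ft_torque'],s['tcp_pos'])"
```

```text
clock: 6.83
tcp_pos: [0.5549, -0.0122, 0.0219]
orientation: [0.001, -0.09, 0.996, -0.0]
wrist_force: [0.7, 0.2, 1.0]
finger_gap: 0.0856
grip_force: 0.0
clock: 7.42
tcp_pos: [0.5542, -0.0122, 0.0218]
orientation: [0.001, -0.089, 0.996, -0.0]
wrist_force: [-2.2, 0.1, 6.3]
finger_gap: 0.0449
grip_force: 90.7
clock: 7.92
tcp_pos: [0.559, -0.02, 0.0219]
orientation: [0.003, -0.187, 0.982, 0.001]
wrist_force: [4.7, 5.1, 1.4]
finger_gap: 0.0443
grip_force: 92.2
-158.49003500668337 [ 0.95124051 -0.90900438 -1.94254751] [ 0.55895305 -0.02004846  0.02187839]
```

```bash
python3 -m jog '[-0.003,0.011,0,0,0,-0.016,-1, -0.006,0.022,0,0,0,-0.032,-1, -0.009,0.033,0,0,0,-0.048,-1, -0.0125,0.0435,0,0,0,-0.0637,-1, -0.0135,0.055,0,0,0,-0.08,-1, -0.0145,0.066,0,0,0,-0.096,-1, -0.0155,0.077,0,0,0,-0.112,-1, -0.016,0.0885,0,0,0,-0.1274,-1, -0.016,0.0885,0,0,0,-0.1274,-1, -0.016,0.0885,0,0,0,-0.1274,-1]'
python3 -c "
from h import *
s=env.get_state();c=Ro.from_quat(np.roll(s['orientation'],-1)).as_matrix(); print(np.degrees(np.arctan2(c[1,0],c[0,0])),s['ft_torque'],s['tcp_pos'])"
python3 -m jog '[0.001,-0.011,0,0,0,0.016,-1, 0.002,-0.022,0,0,0,0.032,-1, 0.003,-0.033,0,0,0,0.048,-1, 0.0035,-0.045,0,0,0,0.0637,-1, 0.0035,-0.045,0,0,0,0.0637,-1, 0.0035,-0.045,0,0,0,0.0637,-1]'
python3 -c "
from h import *
s=env.get_state();c=Ro.from_quat(np.roll(s['orientation'],-1)).as_matrix(); print(np.degrees(np.arctan2(c[1,0],c[0,0])),s['ft_torque'],s['tcp_pos'])"
```

```text
clock: 8.75
tcp_pos: [0.5561, -0.0036, 0.0219]
orientation: [0.003, 0.008, 1.0, -0.001]
wrist_force: [5.3, -2.9, 0.1]
finger_gap: 0.0448
grip_force: 92.4
179.11223777338574 [-0.49156152 -0.83709992  2.39670254] [ 0.55610272 -0.00361038  0.02193429]
clock: 9.25
tcp_pos: [0.5551, -0.012, 0.0218]
orientation: [0.002, -0.089, 0.996, -0.0]
wrist_force: [0.5, 1.4, 6.5]
finger_gap: 0.0448
grip_force: 92.7
-169.79334817815928 [ 0.24573201 -0.27518822  0.09102701] [ 0.5550826  -0.01201892  0.02180649]
```

```bash
python3 -m jog '[-0.025,-0.0044,0,0,0,0,-1, -0.05,-0.0089,0,0,0,0,-1, -0.075,-0.0133,0,0,0,0,-1, -0.1,-0.0178,0,0,0,0,-1, -0.1,-0.0178,0,0,0,0,-1]'
python3 -m jog '[-0.06,-0.0107,0,0,0,0,-1, -0.12,-0.0213,0,0,0,0,-1, -0.18,-0.032,0,0,0,0,-1, -0.24,-0.0427,0,0,0,0,-1, -0.3,-0.0533,0,0,0,0,-1, -0.36,-0.064,0,0,0,0,-1, -0.4,-0.0711,0,0,0,0,-1, -0.4,-0.0711,0,0,0,0,-1]'
```

```text
clock: 9.67
tcp_pos: [0.5339, -0.0159, 0.0215]
orientation: [0.001, -0.089, 0.996, -0.0]
wrist_force: [-0.0, -0.1, 7.5]
finger_gap: 0.0447
grip_force: 93.0
clock: 10.33
tcp_pos: [0.4496, -0.0295, 0.0195]
orientation: [-0.002, -0.089, 0.996, 0.001]
wrist_force: [-0.9, -0.2, -0.9]
finger_gap: 0.0444
grip_force: 92.2
```

The pin is free, but my grip is low: the fingertips would hit the tray dividers. I'll set it on the bench, regrip it higher and lift.

```bash
python3 -m jog '[0,-0.1,0,0,0,0,-1, 0,-0.1,-0.05,0,0,0,-1, 0,-0.1,-0.08,0,0,0,-1, 0,-0.1,-0.095,0,0,0,-1, 0,-0.1,-0.095,0,0,0,-1, 0,-0.1,-0.095,0,0,0,-1]'
python3 -m jog '[0,0,-0.01,0,0,0,-1, 0,0,-0.015,0,0,0,-1, 0,0,-0.015,0,0,0,-1]'
```

```text
clock: 10.83
tcp_pos: [0.4528, -0.0493, 0.0009]
orientation: [-0.001, -0.09, 0.996, 0.0]
wrist_force: [-0.2, 0.4, -1.3]
finger_gap: 0.0444
grip_force: 92.2
clock: 11.08
tcp_pos: [0.4534, -0.0496, -0.0017]
orientation: [-0.0, -0.09, 0.996, 0.0]
wrist_force: [-0.1, 0.9, -1.1]
finger_gap: 0.0443
grip_force: 92.2
```

```bash
python3 -m jog '[0,0,0,0,0,0,0.1, 0,0,0,0,0,0,0.4, 0,0,0,0,0,0,0.5, 0,0,0.045,0,0,0,0.5, 0,0,0.045,0,0,0,0.5, 0,0,0.045,0,0,0,0.5]'
python3 -m jog '[0,0,0,0,0,0,-1, 0,0,0,0,0,0,-1, 0,0,0,0,0,0,-1, 0,0,0,0,0,0,-1, 0,0,0,0,0,0,-1]' 70
python3 -m jog '[0,0,0.3,0,0,0,-1, 0,0,0.6,0,0,0,-1, 0,0,0.6,0,0,0,-1, 0,0,0.6,0,0,0,-1]'
python3 -c "
from h import *
s,p,d=wsnap('w4')
c=Ro.from_quat(np.roll(s['orientation'],-1)).as_matrix(); print(np.degrees(np.arctan2(c[1,0],c[0,0])),s['wrist_force'],s['tcp_pos'])"
```

```text
clock: 11.58
tcp_pos: [0.4542, -0.05, 0.0082]
orientation: [0.001, -0.089, 0.996, -0.0]
wrist_force: [-0.4, -0.3, 0.0]
finger_gap: 0.064
grip_force: 0.0
clock: 12.0
tcp_pos: [0.4537, -0.0499, 0.0079]
orientation: [0.0, -0.089, 0.996, -0.0]
wrist_force: [-1.3, 0.2, 7.4]
finger_gap: 0.0442
grip_force: 71.7
clock: 12.33
tcp_pos: [0.4575, -0.0509, 0.134]
orientation: [0.005, -0.089, 0.996, -0.002]
wrist_force: [1.0, 0.0, -0.9]
finger_gap: 0.0441
grip_force: 72.5
-169.73384706412537 [ 1.02054977  0.04883272 -0.94551965] [ 0.4575139  -0.05093726  0.13398096]
```

View pics/w4.png

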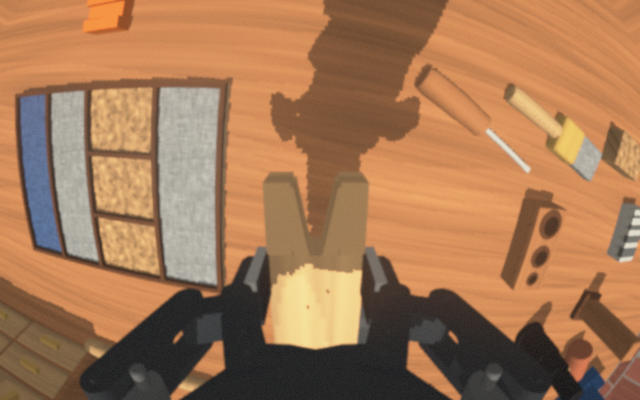

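The pin is held, with its V-notch end at (315,185) toward the robot. Now I carry it to the blue compartment.

```bash
python3 -m jog '[0,-0.867,0,0,0,-0.034,-1, 0,-0.867,0,0,0,-0.034,-1, 0,-0.867,0,0,0,-0.034,-1, 0,-0.867,0,0,0,-0.034,-1, 0,-0.867,0,0,0,-0.034,-1, 0,-0.867,0,0,0,-0.034,-1]'
python3 -m jog '[0,-0.867,0,0,0,0,-1, 0,-0.867,0,0,0,0,-1, 0,-0.867,0,0,0,0,-1, 0,-0.867,0,0,0,0,-1, 0,-0.867,0,0,0,0,-1, 0,-0.867,0,0,0,0,-1, 0,-0.867,0,0,0,0,-1, 0,-0.867,0,0,0,0,-1]'
python3 - <<'E'
from h import *
s,p,d=wsnap('w5')
c=Ro.from_quat(np.roll(s['orientation'],-1)).as_matrix(); print(np.degrees(np.arctan2(c[1,0],c[0,0])),s['tcp_pos'],s['joint_pos'])
q=p[:,:,::-1].copy(); C=np.array([.495,-.395,.008]);a=np.radians(4.05);u=np.array([np.cos(a),np.sin(a),0]);v=np.array([-u[1],u[0],0])
for i,j in [(-1,-1),(-1,1),(1,-1),(1,1)]:
    x=project("wrist",C+i*.1*u+j*.031*v,s)[0]; cv2.circle(q,tuple(int(round(k)) for k in x),3,(255,255,0),1)
cv2.imwrite("pics/w5o.png",q)
E
```

```text
clock: 12.88
tcp_pos: [0.4525, -0.2255, 0.1256]
orientation: [-0.001, -0.034, 0.999, 0.001]
wrist_force: [-0.0, 0.8, -1.1]
finger_gap: 0.0444
grip_force: 72.5
clock: 13.55
tcp_pos: [0.4531, -0.3939, 0.1264]
orientation: [-0.001, -0.037, 0.999, 0.001]
wrist_force: [0.4, 0.5, -1.2]
finger_gap: 0.0439
grip_force: 72.6
-175.76474022290614 [ 0.4531002  -0.39393348  0.12635815] [-8.49560601e-01  4.12812787e-01 -7.05485392e-02  1.09064584e+00
  5.14314144e-04 -9.23478464e-01]
```

View pics/w5o.png

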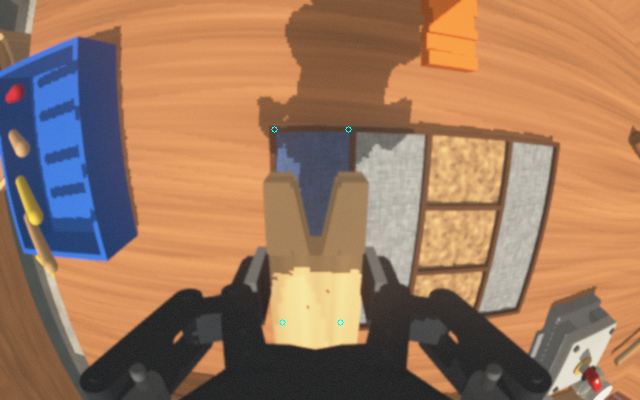

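Predicted cell corners at (274,129) and (348,129) sit on the blue felt edges. Lowering now.

```bash
python3 -m jog '[0.017,-0.019,-0.2,0,0,0,-1, 0.017,-0.019,-0.4,0,0,0,-1, 0.017,-0.019,-0.5,0,0,0,-1, 0.017,-0.019,-0.53,0,0,0,-1, 0.017,-0.019,-0.547,0,0,0,-1, 0.017,-0.019,-0.547,0,0,0,-1, 0.017,-0.019,-0.547,0,0,0,-1]'
python3 -m jog '[0,0,0,0,0,0,0, 0,0,0,0,0,0,0.3, 0,0,0,0,0,0,0.5, 0,0,0,0,0,0,0.5, 0,0,0.3,0,0,0,0.5, 0,0,0.6,0,0,0,0.5, 0,0,0.7,0,0,0,1, 0,0,0.7,0,0,0,1]'
python3 - <<'E'
from h import *
s,p,d=wsnap('w6')
p2,d2=eyes.read_camera("top"); np.savez("top1.npz",p=p2,d=d2)
P=cloud("top",d2)
for nm,(u0,u1,v0,v1),lo,hi in [("dome",(240,275,190,240),.02,.05),("swage",(170,208,205,250),.018,.05)]:
    m=np.zeros(d2.shape,bool); m[v0:v1,u0:u1]=1; m&=(d2>0)&(P[...,2]>lo)&(P[...,2]<hi); print(nm,rect(P[m]))
E
```

```text
clock: 14.18
tcp_pos: [0.458, -0.4009, 0.0198]
orientation: [0.001, -0.037, 0.999, -0.001]
wrist_force: [-0.4, -0.2, -0.7]
finger_gap: 0.0441
grip_force: 72.5
clock: 14.85
tcp_pos: [0.4587, -0.4027, 0.1649]
orientation: [0.003, -0.036, 0.999, -0.004]
wrist_force: [0.5, -1.2, 0.1]
finger_gap: 0.0846
grip_force: 0.0
dome (array([0.4703, 0.201 ]), array([100.2,  46.9]), 6.5)
swage (array([0.4284, 0.4069]), array([79.8, 44.4]), 8.1)
```

View pics/w6.png

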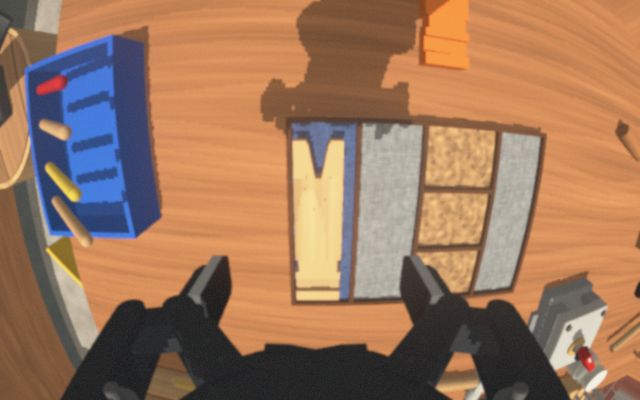

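The pin lies within the blue compartment, at (317,215), but close to the -y lip. I'll check that it is flat.

Run:
```python
from h import *
z=np.load("top1.npz"); P=cloud("top",z["d"]); z6=np.load("w6.npz")
a=np.radians(4.05);u=np.array([np.cos(a),np.sin(a)]);v=np.array([-u[1],u[0]]);C=np.array([.495,-.395])
q=(P[...,:2]-C); X=q@u*1e3;Y=q@v*1e3
m=(abs(X)<110)&(abs(Y)<45)&(P[...,2]>.022)&(P[...,2]<.06)
print(m.sum(),rect(P[m])); print(X[m].min(),X[m].max(),Y[m].min(),Y[m].max())
A=np.c_[X[m],Y[m],np.ones(m.sum())]; print(np.linalg.lstsq(A,P[m][:,2]*1e3,rcond=None)[0])
```

```text
698 (array([ 0.505 , -0.3879]), array([186.2,  65.8]), 4.3)
-82.5128336188846 103.58286678659364 -26.96595753352601 39.3594654237275
[-1.24604377e-02 -9.18569067e-03  3.03808406e+01]
```

The pin is flat: its top is at 30 mm, with no tilt to speak of. Now the doming block.

```bash
python3 -m jog '[0.055,1,0,0,0,0.011,1, 0.055,1,0,0,0,0.011,1, 0.055,1,0,0,0,0.011,1, 0.055,1,0,0,0,0.011,1, 0.055,1,0,0,0,0.011,1, 0.055,1,0,0,0,0.011,1]'
python3 -m jog '[0,1,0,0,0,0,1, 0,1,0,0,0,0,1, 0,1,0,0,0,0,1, 0,1,0,0,0,0,1, 0,1,0,0,0,0,1, 0,1,0,0,0,0,1]'
python3 -m jog '[0,1,0,0,0,0,1, 0,1,0,0,0,0,1, 0,1,0,0,0,0,1, 0,1,0,0,0,0,1, 0,1,0,0,0,0,1, 0,1,0,0,0,0,1, 0,1,0,0,0,0,1]'
cat >> h.py <<'E'
def wobj(s,d,p,zlo,zhi,c0,r):
    "points from the wrist depth (along optical axis) near c0 between heights"
    c=eyes.calibration("wrist"); v,u=np.mgrid[:400,:640]; uv=np.c_[u.ravel(),v.ravel()]
    q=(uv-[c["cx"],c["cy"]])/c["fx"]; rr=np.linalg.norm(q,axis=1)
    o,D=rays("wrist",uv,s); P=o+D*(d.ravel()/np.cos(rr))[:,None]
    m=(d.ravel()>0)&(P[:,2]>zlo)&(P[:,2]<zhi)&(np.hypot(P[:,0]-c0[0],P[:,1]-c0[1])<r)
    return P[m]
def pose(s):
    c=Ro.from_quat(np.roll(s['orientation'],-1)).as_matrix(); print("yaw",np.degrees(np.arctan2(c[1,0],c[0,0])).round(2),"tcp",np.round(s['tcp_pos'],4),"q",np.round(s['joint_pos'],2))
E
python3 - <<'E'
from h import *
s,p,d=wsnap('w7'); pose(s)
Q=wobj(s,d,p,.025,.05,(.470,.201),.07); print(len(Q),np.median(Q[:,2]),rect(Q))
E
```

```text
clock: 15.45
tcp_pos: [0.466, -0.1942, 0.1566]
orientation: [-0.002, -0.056, 0.998, 0.002]
wrist_force: [-1.1, -0.1, 0.5]
finger_gap: 0.0852
grip_force: 0.0
clock: 15.95
tcp_pos: [0.4663, 0.0045, 0.1569]
orientation: [-0.001, -0.056, 0.998, 0.001]
wrist_force: [-1.3, 0.8, 0.3]
finger_gap: 0.0855
grip_force: 0.0
clock: 16.53
tcp_pos: [0.4674, 0.2005, 0.1569]
orientation: [-0.001, -0.055, 0.998, -0.0]
wrist_force: [-0.2, -0.1, 0.4]
finger_gap: 0.0853
grip_force: 0.0
yaw -173.7 tcp [0.4674 0.2005 0.1569] q [ 0.25  0.22 -0.26  1.09 -0.    0.14]
5377 0.03456609337478528 (array([0.4696, 0.2004]), array([99.5, 46.7]), 6.0)
```

```bash
python3 -m jog '[0.011,0,-0.2,0,0,0,1, 0.011,0,-0.4,0,0,0,1, 0.011,0,-0.6,0,0,0,1, 0.011,0,-0.7,0,0,0,1, 0.011,0,-0.72,0,0,0,1, 0.011,0,-0.72,0,0,0,1, 0.011,0,-0.72,0,0,0,1]'
python3 -m jog '[0,0,0,0,0,0,-1, 0,0,0,0,0,0,-1, 0,0,0,0,0,0,-1, 0,0,0,0,0,0,-1, 0,0,0,0,0,0,-1, 0,0,0,0,0,0,-1, 0,0,0,0,0,0,-1]' 60
python3 -m jog '[0,0,0.2,0,0,0,-1, 0,0,0.4,0,0,0,-1, 0,0,0.5,0,0,0,-1, 0,0,0.5,0,0,0,-1, 0,0,0.5,0,0,0,-1]'
python3 -c "
from h import *
pose(env.get_state())"
```

```text
clock: 17.17
tcp_pos: [0.471, 0.1987, 0.0148]
orientation: [0.0, -0.052, 0.999, 0.0]
wrist_force: [0.7, -1.1, -0.2]
finger_gap: 0.0855
grip_force: 0.0
clock: 17.75
tcp_pos: [0.4713, 0.2, 0.0156]
orientation: [0.002, -0.054, 0.999, 0.0]
wrist_force: [-1.2, -1.2, 6.3]
finger_gap: 0.0449
grip_force: 62.5
clock: 18.17
tcp_pos: [0.4711, 0.2, 0.1155]
orientation: [0.002, -0.054, 0.999, 0.0]
wrist_force: [-0.9, 0.7, -1.7]
finger_gap: 0.0448
grip_force: 62.5
yaw -173.86 tcp [0.4711 0.2    0.1155] q [ 0.24  0.26 -0.33  0.99  0.    0.14]
```

```bash
python3 -m jog '[0.025,-0.93,0,0,0,-0.0117,-1, 0.025,-0.93,0,0,0,-0.0117,-1, 0.025,-0.93,0,0,0,-0.0117,-1, 0.025,-0.93,0,0,0,-0.0117,-1, 0.025,-0.93,0,0,0,-0.0117,-1, 0.025,-0.93,0,0,0,-0.0117,-1]'
python3 -m jog '[0.025,-0.93,0,0,0,0,-1, 0.025,-0.93,0,0,0,0,-1, 0.025,-0.93,0,0,0,0,-1, 0.025,-0.93,0,0,0,0,-1, 0.025,-0.93,0,0,0,0,-1, 0.025,-0.93,0,0,0,0,-1, 0.025,-0.93,0,0,0,0,-1, 0.025,-0.93,0,0,0,0,-1]'
python3 -c "
from h import *
pose(env.get_state())"
```

```text
clock: 18.67
tcp_pos: [0.4739, 0.01, 0.1121]
orientation: [-0.001, -0.032, 0.999, -0.0]
wrist_force: [1.0, 0.1, -1.6]
finger_gap: 0.0444
grip_force: 62.6
clock: 19.33
tcp_pos: [0.4789, -0.171, 0.1126]
orientation: [-0.001, -0.035, 0.999, 0.001]
wrist_force: [-0.3, 0.5, -0.5]
finger_gap: 0.0444
grip_force: 62.7
yaw -175.97 tcp [ 0.4789 -0.171   0.1126] q [-0.5   0.26 -0.33  0.99  0.   -0.57]
```

```bash
python3 -m jog '[0.008,-0.007,-0.2,0,0,0,-1, 0.008,-0.007,-0.36,0,0,0,-1, 0.008,-0.007,-0.42,0,0,0,-1, 0.008,-0.007,-0.445,0,0,0,-1, 0.008,-0.007,-0.445,0,0,0,-1, 0.008,-0.007,-0.445,0,0,0,-1]'
python3 -m jog '[0,0,0,0,0,0,0, 0,0,0,0,0,0,0.4, 0,0,0,0,0,0,0.5, 0,0,0,0,0,0,0.5, 0,0,0.3,0,0,0,0.5, 0,0,0.6,0,0,0,0.5, 0,0,0.7,0,0,0,1, 0,0,0.7,0,0,0,1]'
python3 - <<'E'
from h import *
s,p,d=wsnap('w8'); pose(s)
Q=wobj(s,d,p,.03,.06,(.4795,-.1739),.07); print(len(Q),np.median(Q[:,2]),rect(Q), np.linalg.lstsq(np.c_[Q[:,:2]*1e3,np.ones(len(Q))],Q[:,2]*1e3,rcond=None)[0])
p2,d2=eyes.read_camera("top");P=cloud("top",d2)
m=np.zeros(d2.shape,bool); m[205:250,170:208]=1; m&=(d2>0)&(P[...,2]>.018)&(P[...,2]<.05); print("swage",rect(P[m]))
E
```

```text
clock: 19.83
tcp_pos: [0.4813, -0.1718, 0.0249]
orientation: [-0.0, -0.036, 0.999, 0.0]
wrist_force: [0.4, 0.2, -1.6]
finger_gap: 0.0449
grip_force: 62.7
clock: 20.5
tcp_pos: [0.4841, -0.1752, 0.171]
orientation: [0.004, -0.035, 0.999, -0.002]
wrist_force: [1.1, -0.5, 1.0]
finger_gap: 0.0847
grip_force: 0.0
yaw -175.99 tcp [ 0.4841 -0.1752  0.171 ] q [-0.5   0.22 -0.23  1.11  0.   -0.57]
5240 0.04255813158739849 (array([ 0.4807, -0.1731]), array([99.5, 45.9]), 4.2) [ 1.38650292e-03 -1.46903534e-03  4.15933597e+01]
swage (array([0.4287, 0.4069]), array([80.1, 44. ]), 7.5)
```

```bash
python3 -m jog '[-0.09,0.97,0,0,0,0.02,1, -0.09,0.97,0,0,0,0.02,1, -0.09,0.97,0,0,0,0.02,1, -0.09,0.97,0,0,0,0.02,1, -0.09,0.97,0,0,0,0.02,1, -0.09,0.97,0,0,0,0.02,1]'
python3 -m jog '[-0.09,0.97,0,0,0,0,1, -0.09,0.97,0,0,0,0,1, -0.09,0.97,0,0,0,0,1, -0.09,0.97,0,0,0,0,1, -0.09,0.97,0,0,0,0,1, -0.09,0.97,0,0,0,0,1]'
python3 -m jog '[-0.09,0.97,0,0,0,0,1, -0.09,0.97,0,0,0,0,1, -0.09,0.97,0,0,0,0,1, -0.09,0.97,0,0,0,0,1, -0.09,0.97,0,0,0,0,1, -0.09,0.97,0,0,0,0,1, -0.09,0.97,0,0,0,0,1, -0.09,0.97,0,0,0,0,1]'
python3 - <<'E'
from h import *
s,p,d=wsnap('w9'); pose(s)
Q=wobj(s,d,p,.022,.05,(.4286,.4069),.06); print(len(Q),np.median(Q[:,2]),rect(Q))
E
```

```text
clock: 21.1
tcp_pos: [0.4614, 0.0247, 0.1636]
orientation: [-0.001, -0.069, 0.998, 0.001]
wrist_force: [-0.6, -0.7, 0.5]
finger_gap: 0.0857
grip_force: 0.0
clock: 21.6
tcp_pos: [0.4445, 0.2181, 0.1638]
orientation: [-0.001, -0.069, 0.998, 0.001]
wrist_force: [-0.5, -1.0, 0.2]
finger_gap: 0.085
grip_force: 0.0
clock: 22.27
tcp_pos: [0.4274, 0.407, 0.1637]
orientation: [-0.001, -0.066, 0.998, -0.001]
wrist_force: [0.1, -1.1, 0.1]
finger_gap: 0.0855
grip_force: 0.0
yaw -172.4 tcp [0.4274 0.407  0.1637] q [ 0.63  0.37 -0.04  1.16 -0.    0.49]
3764 0.030646754402447296 (array([0.4289, 0.4062]), array([81.1, 42.8]), 8.0)
```

```bash
python3 -m jog '[0.006,-0.002,-0.2,0,0,0,1, 0.006,-0.002,-0.4,0,0,0,1, 0.006,-0.002,-0.6,0,0,0,1, 0.006,-0.002,-0.72,0,0,0,1, 0.006,-0.002,-0.765,0,0,0,1, 0.006,-0.002,-0.765,0,0,0,1, 0.006,-0.002,-0.765,0,0,0,1]'
python3 -m jog '[0,0,0,0,0,0,-1, 0,0,0,0,0,0,-1, 0,0,0,0,0,0,-1, 0,0,0,0,0,0,-1, 0,0,0,0,0,0,-1, 0,0,0,0,0,0,-1, 0,0,0,0,0,0,-1]' 100
python3 -m jog '[0,0,0.2,0,0,0,-1, 0,0,0.4,0,0,0,-1, 0,0,0.6,0,0,0,-1, 0,0,0.6,0,0,0,-1, 0,0,0.6,0,0,0,-1]'
python3 -c "
from h import *
pose(env.get_state())"
```

```text
clock: 22.9
tcp_pos: [0.4296, 0.4071, 0.0128]
orientation: [0.0, -0.066, 0.998, 0.0]
wrist_force: [0.0, 0.2, 0.1]
finger_gap: 0.0854
grip_force: 0.0
clock: 23.48
tcp_pos: [0.4299, 0.4084, 0.0141]
orientation: [0.001, -0.066, 0.998, 0.001]
wrist_force: [-0.3, -1.8, 7.9]
finger_gap: 0.0394
grip_force: 102.8
clock: 23.9
tcp_pos: [0.4303, 0.4091, 0.1348]
orientation: [0.003, -0.067, 0.998, 0.002]
wrist_force: [1.0, -0.3, -6.4]
finger_gap: 0.0397
grip_force: 104.1
yaw -172.37 tcp [0.4303 0.4091 0.1348] q [ 0.62  0.39 -0.09  1.09  0.    0.49]
```

```bash
python3 -m jog '[0.076,-0.92,0,0,0,-0.02,-1, 0.076,-0.92,0,0,0,-0.02,-1, 0.076,-0.92,0,0,0,-0.02,-1, 0.076,-0.92,0,0,0,-0.02,-1, 0.076,-0.92,0,0,0,-0.02,-1, 0.076,-0.92,0,0,0,-0.02,-1]'
python3 -m jog '[0.076,-0.92,0,0,0,0,-1, 0.076,-0.92,0,0,0,0,-1, 0.076,-0.92,0,0,0,0,-1, 0.076,-0.92,0,0,0,0,-1, 0.076,-0.92,0,0,0,0,-1, 0.076,-0.92,0,0,0,0,-1]'
python3 -m jog '[0.076,-0.92,0,0,0,0,-1, 0.076,-0.92,0,0,0,0,-1, 0.076,-0.92,0,0,0,0,-1, 0.076,-0.92,0,0,0,0,-1, 0.076,-0.92,0,0,0,0,-1, 0.076,-0.92,0,0,0,0,-1]'
python3 -m jog '[0.076,-0.92,0,0,0,0,-1, 0.076,-0.92,0,0,0,0,-1, 0.076,-0.92,0,0,0,0,-1, 0.076,-0.92,0,0,0,0,-1, 0.076,-0.92,0,0,0,0,-1, 0.076,-0.92,0,0,0,0,-1, 0.076,-0.92,0,0,0,0,-1, 0.076,-0.92,0,0,0,0,-1]'
python3 -c "
from h import *
pose(env.get_state())"
```

```text
clock: 24.4
tcp_pos: [0.4419, 0.2194, 0.1295]
orientation: [-0.003, -0.033, 0.999, -0.002]
wrist_force: [0.5, -0.2, -5.2]
finger_gap: 0.0397
grip_force: 104.4
clock: 24.9
tcp_pos: [0.4584, 0.0367, 0.1302]
orientation: [-0.001, -0.033, 0.999, -0.0]
wrist_force: [-0.1, 0.8, -4.8]
finger_gap: 0.0399
grip_force: 104.8
clock: 25.4
tcp_pos: [0.4747, -0.1472, 0.1303]
orientation: [-0.001, -0.033, 0.999, -0.0]
wrist_force: [1.3, 0.4, -5.2]
finger_gap: 0.0398
grip_force: 104.9
clock: 26.07
tcp_pos: [0.489, -0.3258, 0.1302]
orientation: [-0.001, -0.036, 0.999, 0.002]
wrist_force: [0.7, 0.1, -5.2]
finger_gap: 0.0393
grip_force: 104.9
yaw -175.92 tcp [ 0.489  -0.3258  0.1302] q [-0.72  0.39 -0.1   1.09  0.   -0.8 ]
```

```bash
python3 -m jog '[0.01,-0.004,-0.2,0,0,0,-1, 0.01,-0.004,-0.4,0,0,0,-1, 0.01,-0.004,-0.5,0,0,0,-1, 0.01,-0.004,-0.535,0,0,0,-1, 0.01,-0.004,-0.535,0,0,0,-1, 0.01,-0.004,-0.535,0,0,0,-1]'
python3 -m jog '[0,0,0,0,0,0,0, 0,0,0,0,0,0,0.2, 0,0,0,0,0,0,0.3, 0,0,0,0,0,0,0.3, 0,0,0.2,0,0,0,0.3, 0,0,0.5,0,0,0,0.3, 0,0,0.7,0,0,0,1, 0,0,0.7,0,0,0,1]'
python3 - <<'E'
from h import *
s,p,d=wsnap('w10'); pose(s)
Q=wobj(s,d,p,.032,.06,(.4903,-.3282),.05); print(len(Q),np.median(Q[:,2]),rect(Q), np.linalg.lstsq(np.c_[Q[:,:2]*1e3,np.ones(len(Q))],Q[:,2]*1e3,rcond=None)[0])
p2,d2=eyes.read_camera("top");np.savez("top2.npz",p=p2,d=d2);P=cloud("top",d2)
cv2.imwrite("pics/crop2.png",cv2.resize(p2[95:275,165:475,::-1],None,fx=2.5,fy=2.5,interpolation=cv2.INTER_CUBIC))
for nm,uv in [("square",(184,180)),("step",(220,162))]:
    m=np.zeros(d2.shape,bool); m[uv[1]-15:uv[1]+15,uv[0]-12:uv[0]+12]=1; m&=(d2>0)&(P[...,2]>.12); print(nm,m.sum(),np.median(P[m],axis=0),rect(P[m]))
E
```

```text
clock: 26.57
tcp_pos: [0.4918, -0.327, 0.0251]
orientation: [-0.0, -0.036, 0.999, 0.0]
wrist_force: [-0.5, -1.5, -4.4]
finger_gap: 0.04
grip_force: 104.9
clock: 27.23
tcp_pos: [0.4937, -0.331, 0.1717]
orientation: [0.003, -0.035, 0.999, -0.003]
wrist_force: [1.4, -0.6, 0.1]
finger_gap: 0.0775
grip_force: 0.0
yaw -175.99 tcp [ 0.4937 -0.331   0.1717] q [-0.73  0.37 -0.03  1.17  0.   -0.8 ]
3849 0.038583013660872245 (array([ 0.4925, -0.3418]), array([80.2, 69.6]), 4.5) [ 6.89725008e-03 -1.51276282e-03  3.46704601e+01]
square 142 [0.55972349 0.39883276 0.12723359] (array([0.5606, 0.3993]), array([35.3, 34.5]), -0.6)
step 95 [0.61418991 0.29410714 0.13524552] (array([0.615 , 0.2949]), array([29.1, 28.8]), 52.8)
```

View pics/crop2.png

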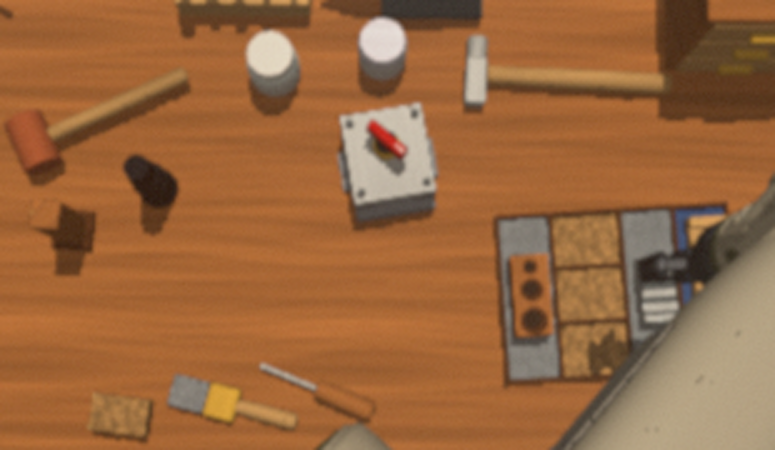

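The swage block sits in grey B at crop (660,300), the doming block in grey A at (530,297) and the pin in blue. Both formers still stand. Next, the stepped former.

```bash
python3 -m jog '[0.15,0.78,0.1,0,0,0,1, 0.15,0.78,0.1,0,0,0,1, 0.15,0.78,0.1,0,0,0,1, 0.15,0.78,0.1,0,0,0,1, 0.15,0.78,0.1,0,0,0,1]'
python3 -m jog '[0.15,0.78,0,0,0,0,1, 0.15,0.78,0,0,0,0,1, 0.15,0.78,0,0,0,0,1, 0.15,0.78,0,0,0,0,1, 0.15,0.78,0,0,0,0,1]'
python3 -m jog '[0.15,0.78,0,0,0,0,1, 0.15,0.78,0,0,0,0,1, 0.15,0.78,0,0,0,0,1, 0.15,0.78,0,0,0,0,1, 0.15,0.78,0,0,0,0,1]'
python3 -m jog '[0.15,0.78,0,0,0,0,1, 0.15,0.78,0,0,0,0,1, 0.15,0.78,0,0,0,0,1, 0.15,0.78,0,0,0,0,1, 0.15,0.78,0,0,0,0,1, 0.15,0.78,0,0,0,0,1, 0.15,0.78,0,0,0,0,1]'
python3 - <<'E'
from h import *
s,p,d=wsnap('w11'); pose(s)
Q=wobj(s,d,p,.12,.15,(.615,.2945),.04); print(len(Q),np.median(Q[:,2]),rect(Q),Q[:,:2].mean(0))
Q=wobj(s,d,p,.118,.14,(.560,.399),.04); print(len(Q),np.median(Q[:,2]),rect(Q))
# swage check: tray B via top
t=np.load("top2.npz");
E
```

```text
clock: 27.75
tcp_pos: [0.5218, -0.1674, 0.1852]
orientation: [0.0, -0.038, 0.999, 0.001]
wrist_force: [-0.9, -0.4, -0.4]
finger_gap: 0.0856
grip_force: 0.0
clock: 28.17
tcp_pos: [0.5517, -0.0119, 0.1841]
orientation: [-0.0, -0.038, 0.999, 0.001]
wrist_force: [-0.1, -0.4, -1.2]
finger_gap: 0.0855
grip_force: 0.0
clock: 28.58
tcp_pos: [0.5821, 0.1438, 0.1838]
orientation: [-0.0, -0.038, 0.999, 0.001]
wrist_force: [0.5, -1.2, 0.7]
finger_gap: 0.0853
grip_force: 0.0
clock: 29.17
tcp_pos: [0.6114, 0.2938, 0.1838]
orientation: [-0.001, -0.035, 0.999, -0.001]
wrist_force: [-0.6, 0.2, -0.3]
finger_gap: 0.0853
grip_force: 0.0
yaw -176.0 tcp [0.6114 0.2938 0.1838] q [ 0.33  0.54  0.27  1.31 -0.    0.26]
1645 0.1352591396569443 (array([0.6147, 0.2943]), array([29.4, 29.4]), -30.9) [0.61281311 0.29411502]
2030 0.127040761922585 (array([0.5606, 0.3985]), array([34.7, 34.5]), 85.9)
```

View pics/w11.png

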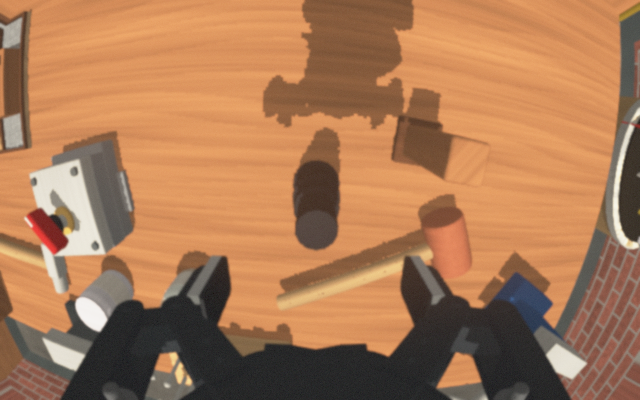

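The black former stands at (317,210), clear of the mallet handle. Next: descend, grip and lift.

```bash
python3 -m jog '[0.01,0,-0.15,0,0,0,1, 0.01,0,-0.3,0,0,0,1, 0.01,0,-0.42,0,0,0,1, 0.01,0,-0.455,0,0,0,1, 0.01,0,-0.455,0,0,0,1, 0.01,0,-0.455,0,0,0,1]'
python3 -m jog '[0,0,0,0,0,0,0, 0,0,0,0,0,0,-0.2, 0,0,0,0,0,0,-0.3, 0,0,0,0,0,0,-1, 0,0,0,0,0,0,-1, 0,0,0,0,0,0,-1, 0,0,0,0,0,0,-1, 0,0,0,0,0,0,-1]' 50
python3 -m jog '[0,0,0.1,0,0,0,-1, 0,0,0.25,0,0,0,-1, 0,0,0.45,0,0,0,-1, 0,0,0.45,0,0,0,-1, 0,0,0.45,0,0,0,-1]'
python3 -c "
from h import *
pose(env.get_state())"
```

```text
clock: 29.72
tcp_pos: [0.614, 0.2939, 0.0948]
orientation: [0.0, -0.034, 0.999, 0.0]
wrist_force: [1.3, -0.8, 0.2]
finger_gap: 0.0852
grip_force: 0.0
clock: 30.38
tcp_pos: [0.6141, 0.2951, 0.095]
orientation: [0.001, -0.035, 0.999, 0.0]
wrist_force: [-0.7, -0.8, 5.4]
finger_gap: 0.029
grip_force: 49.2
clock: 30.8
tcp_pos: [0.6151, 0.2957, 0.1866]
orientation: [0.002, -0.035, 0.999, 0.001]
wrist_force: [-0.1, 0.3, -2.9]
finger_gap: 0.0288
grip_force: 49.7
yaw -175.97 tcp [0.6151 0.2957 0.1866] q [0.33 0.54 0.28 1.31 0.   0.26]
```

```bash
python3 -m jog '[-0.06,-0.1,0,0,0,0,-1, -0.15,-0.25,0,0,0,0,-1, -0.25,-0.4,0,0,0,0,-1, -0.34,-0.55,0,0,0,0,-1, -0.43,-0.7,0,0,0,0,-1, -0.5,-0.85,0,0,0,0,-1, -0.5,-0.903,0,0,0,0,-1]'
python3 -m jog '[0,-0.1,0,0,0,0,-1, 0,-0.25,0,0,0,0,-1, 0,-0.4,0,0,0,0,-1, 0,-0.55,0,0,0,0,-1, 0,-0.7,0,0,0,0,-1, 0,-0.85,0,0,0,0,-1, 0,-0.903,0,0,0,0,-1]'
python3 -m jog '[0.02,-0.1,0,0,0,0,-1, 0.05,-0.25,0,0,0,0,-1, 0.08,-0.4,0,0,0,0,-1, 0.11,-0.55,0,0,0,0,-1, 0.15,-0.7,0,0,0,0,-1, 0.188,-0.85,0,0,0,0,-1, 0.188,-0.902,0,0,0,0,-1, 0.188,-0.902,0,0,0,0,-1, 0.188,-0.902,0,0,0,0,-1, 0.188,-0.902,0,0,0,0,-1]'
python3 - <<'E'
from h import *
pose(env.get_state()); print(env.get_state()["wrist_force"])
p,d=eyes.read_camera("side"); x=project("side",env.get_state()["tcp_pos"])[0].astype(int); print(x)
x0,y0=max(x[0]-110,0),max(x[1]-90,0); cv2.imwrite("pics/s2.png",cv2.resize(p[y0:y0+180,x0:x0+220,::-1],None,fx=3,fy=3))
E
```

```text
clock: 31.38
tcp_pos: [0.5088, 0.1116, 0.1817]
orientation: [-0.003, -0.034, 0.999, -0.001]
wrist_force: [-1.5, -0.1, -3.3]
finger_gap: 0.029
grip_force: 49.9
clock: 31.97
tcp_pos: [0.5131, -0.0692, 0.1821]
orientation: [-0.001, -0.033, 0.999, -0.0]
wrist_force: [0.5, 0.6, -2.1]
finger_gap: 0.0288
grip_force: 50.1
clock: 32.8
tcp_pos: [0.5506, -0.2451, 0.1829]
orientation: [-0.001, -0.035, 0.999, 0.001]
wrist_force: [0.4, 0.8, -1.4]
finger_gap: 0.0289
grip_force: 50.3
yaw -175.94 tcp [ 0.5506 -0.2451  0.1829] q [-0.55  0.39  0.03  1.22  0.   -0.62]
[ 0.36437074  0.75771362 -1.44830809]
[354 127]
```

View pics/s2.png

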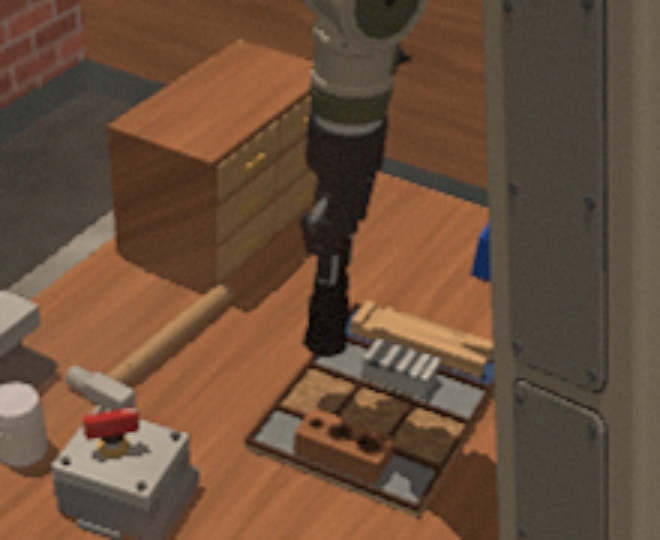

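The former hangs upright at (328,310) over the tray, with the pin, swage block and doming block in place. Lowering into the far cork cell.

```bash
python3 -m jog '[0.008,-0.002,-0.12,0,0,0,-1, 0.008,-0.002,-0.24,0,0,0,-1, 0.008,-0.002,-0.33,0,0,0,-1, 0.008,-0.002,-0.37,0,0,0,-1, 0.008,-0.002,-0.385,0,0,0,-1, 0.008,-0.002,-0.385,0,0,0,-1, 0.008,-0.002,-0.385,0,0,0,-1, 0.008,-0.002,-0.385,0,0,0,-1]'
python3 -m jog '[0,0,-0.007,0,0,0,-1, 0,0,-0.014,0,0,0,-1, 0,0,-0.014,0,0,0,-1]'
```

```text
clock: 33.52
tcp_pos: [0.5538, -0.2473, 0.1085]
orientation: [0.001, -0.035, 0.999, -0.001]
wrist_force: [-0.6, 0.1, -1.9]
finger_gap: 0.0286
grip_force: 50.3
clock: 33.77
tcp_pos: [0.5529, -0.2471, 0.1043]
orientation: [0.0, -0.035, 0.999, -0.0]
wrist_force: [-1.0, 0.3, -2.3]
finger_gap: 0.0287
grip_force: 50.3
```

```bash
python3 -m jog '[0,0,-0.006,0,0,0,-1, 0,0,-0.006,0,0,0,-1]'
python3 -m jog '[0,0,0,0,0,0,-0.2, 0,0,0,0,0,0,0, 0,0,0,0,0,0,0.4, 0,0,0,0,0,0,0.7, 0,0,0,0,0,0,1, 0,0,0,0,0,0,1, 0,0,0.15,0,0,0,1, 0,0,0.35,0,0,0,1, 0,0,0.55,0,0,0,1, 0,0,0.55,0,0,0,1, 0,0,0.55,0,0,0,1]'
python3 - <<'E'
from h import *
s,p,d=wsnap('w12'); pose(s)
Q=wobj(s,d,p,.13,.16,(.553,-.246),.04); print(len(Q),np.median(Q[:,2]),rect(Q))
Q=wobj(s,d,p,.03,.06,(.553,-.246),.15)
E
```

```text
clock: 33.93
tcp_pos: [0.5529, -0.2472, 0.103]
orientation: [0.0, -0.035, 0.999, -0.0]
wrist_force: [-0.1, -0.4, -1.5]
finger_gap: 0.0289
grip_force: 50.5
clock: 34.85
tcp_pos: [0.5546, -0.248, 0.2163]
orientation: [0.003, -0.035, 0.999, -0.002]
wrist_force: [-0.6, 0.6, -0.2]
finger_gap: 0.0856
grip_force: 0.0
yaw -175.98 tcp [ 0.5546 -0.248   0.2163] q [-0.55  0.38  0.1   1.29  0.   -0.62]
1316 0.1433176042523177 (array([ 0.5533, -0.2479]), array([29.7, 29.1]), 32.1)
```

The former stands in the far cork cell, with its top at 143 mm and centred. Now the square former.

```bash
python3 -m jog '[0.008,0.808,0,0,0,-0.045,1, 0.008,0.808,0,0,0,-0.045,1, 0.008,0.808,0,0,0,-0.045,1, 0.008,0.808,0,0,0,-0.045,1, 0.008,0.808,0,0,0,-0.045,1]'
python3 -m jog '[0.008,0.808,0,0,0,0,1, 0.008,0.808,0,0,0,0,1, 0.008,0.808,0,0,0,0,1, 0.008,0.808,0,0,0,0,1, 0.008,0.808,0,0,0,0,1]'
python3 -m jog '[0.008,0.808,0,0,0,0,1, 0.008,0.808,0,0,0,0,1, 0.008,0.808,0,0,0,0,1, 0.008,0.808,0,0,0,0,1, 0.008,0.808,0,0,0,0,1]'
python3 -m jog '[0.008,0.808,-0.15,0,0,0,1, 0.008,0.808,-0.15,0,0,0,1, 0.008,0.808,-0.15,0,0,0,1, 0.008,0.808,-0.15,0,0,0,1, 0.008,0.808,-0.15,0,0,0,1, 0.008,0.808,-0.15,0,0,0,1, 0.008,0.808,-0.15,0,0,0,1]'
python3 - <<'E'
from h import *
s,p,d=wsnap('w13'); pose(s)
Q=wobj(s,d,p,.12,.14,(.5606,.3985),.04); print(len(Q),np.median(Q[:,2]),rect(Q))
E
```

```text
clock: 35.32
tcp_pos: [0.5524, -0.079, 0.211]
orientation: [-0.002, 0.032, 0.999, 0.002]
wrist_force: [0.1, -1.3, -0.6]
finger_gap: 0.0851
grip_force: 0.0
clock: 35.73
tcp_pos: [0.5544, 0.0817, 0.2111]
orientation: [-0.002, 0.032, 0.999, 0.001]
wrist_force: [-1.0, -0.9, -0.2]
finger_gap: 0.0854
grip_force: 0.0
clock: 36.15
tcp_pos: [0.5565, 0.2428, 0.2108]
orientation: [-0.001, 0.033, 0.999, 0.001]
wrist_force: [1.0, -0.2, 0.5]
finger_gap: 0.0856
grip_force: 0.0
clock: 36.73
tcp_pos: [0.5589, 0.3982, 0.1812]
orientation: [-0.001, 0.036, 0.999, -0.001]
wrist_force: [-0.3, -0.4, -0.0]
finger_gap: 0.0853
grip_force: 0.0
yaw 175.91 tcp [0.5589 0.3982 0.1812] q [ 0.5   0.55  0.29  1.31 -0.    0.57]
2325 0.1272027171138321 (array([0.56  , 0.3992]), array([34.7, 33.9]), 86.5)
```

```bash
python3 -m jog '[0.004,0.003,-0.15,0,0,0.002,1, 0.004,0.003,-0.3,0,0,0.002,1, 0.004,0.003,-0.43,0,0,0.002,1, 0.004,0.003,-0.49,0,0,0.002,1, 0.004,0.003,-0.49,0,0,0.002,1, 0.004,0.003,-0.49,0,0,0.002,1]'
python3 -m jog '[0,0,0,0,0,0,0, 0,0,0,0,0,0,-0.1, 0,0,0,0,0,0,-0.2, 0,0,0,0,0,0,-1, 0,0,0,0,0,0,-1, 0,0,0,0,0,0,-1, 0,0,0,0,0,0,-1, 0,0,0,0,0,0,-1]' 50
python3 -m jog '[0,0,0.1,0,0,0,-1, 0,0,0.25,0,0,0,-1, 0,0,0.45,0,0,0,-1, 0,0,0.5,0,0,0,-1, 0,0,0.5,0,0,0,-1, 0,0,0.5,0,0,0,-1]'
python3 -c "
from h import *
pose(env.get_state())"
```

```text
clock: 37.28
tcp_pos: [0.5603, 0.3987, 0.0854]
orientation: [-0.0, 0.033, 0.999, -0.0]
wrist_force: [-0.2, -0.7, -0.6]
finger_gap: 0.0853
grip_force: 0.0
clock: 37.95
tcp_pos: [0.5607, 0.4002, 0.0863]
orientation: [0.001, 0.033, 0.999, 0.0]
wrist_force: [-1.0, -1.6, 5.5]
finger_gap: 0.0333
grip_force: 50.1
clock: 38.45
tcp_pos: [0.5602, 0.4003, 0.1848]
orientation: [0.0, 0.032, 0.999, 0.0]
wrist_force: [0.5, -0.6, -2.7]
finger_gap: 0.0332
grip_force: 50.2
yaw 176.28 tcp [0.5602 0.4003 0.1848] q [0.5  0.55 0.3  1.32 0.   0.57]
```

```bash
python3 -m jog '[-0.03,-0.12,0,0,0,0.01,-1, -0.06,-0.26,0,0,0,0.02,-1, -0.09,-0.42,0,0,0,0.0432,-1, -0.12,-0.58,0,0,0,0.0432,-1, -0.15,-0.74,0,0,0,0.0432,-1, -0.179,-0.82,0,0,0,0.0432,-1]'
python3 -m jog '[-0.03,-0.14,0,0,0,0,-1, -0.06,-0.28,0,0,0,0,-1, -0.09,-0.42,0,0,0,0,-1, -0.12,-0.58,0,0,0,0,-1, -0.15,-0.74,0,0,0,0,-1, -0.179,-0.82,0,0,0,0,-1]'
python3 -m jog '[-0.03,-0.14,0,0,0,0,-1, -0.06,-0.28,0,0,0,0,-1, -0.09,-0.42,0,0,0,0,-1, -0.12,-0.58,0,0,0,0,-1, -0.15,-0.74,0,0,0,0,-1, -0.179,-0.82,0,0,0,0,-1]'
python3 -m jog '[-0.03,-0.14,0,0,0,0,-1, -0.06,-0.28,0,0,0,0,-1, -0.09,-0.42,0,0,0,0,-1, -0.12,-0.58,0,0,0,0,-1, -0.15,-0.74,0,0,0,0,-1, -0.179,-0.82,0,0,0,0,-1, -0.179,-0.82,0,0,0,0,-1, -0.179,-0.82,0,0,0,0,-1, -0.179,-0.82,0,0,0,0,-1, -0.179,-0.82,0,0,0,0,-1]'
python3 -c "
from h import *
s=env.get_state(); pose(s); print(s['orientation'])"
```

```text
clock: 38.95
tcp_pos: [0.5218, 0.2325, 0.1818]
orientation: [-0.003, -0.034, 0.999, -0.001]
wrist_force: [-0.4, 0.4, -0.6]
finger_gap: 0.0333
grip_force: 50.5
clock: 39.45
tcp_pos: [0.4861, 0.0694, 0.1821]
orientation: [-0.002, -0.034, 0.999, -0.0]
wrist_force: [0.3, 0.5, -1.3]
finger_gap: 0.0336
grip_force: 50.6
clock: 39.95
tcp_pos: [0.4508, -0.0942, 0.1824]
orientation: [-0.002, -0.034, 0.999, 0.0]
wrist_force: [0.7, 0.2, -2.1]
finger_gap: 0.0334
grip_force: 50.6
clock: 40.78
tcp_pos: [0.4164, -0.2545, 0.1839]
orientation: [-0.001, -0.036, 0.999, 0.001]
wrist_force: [0.2, 0.1, -0.9]
finger_gap: 0.0335
grip_force: 50.6
yaw -175.88 tcp [ 0.4164 -0.2545  0.1839] q [-0.71  0.17 -0.26  1.14  0.   -0.79]
[-7.57266504e-04 -3.59237612e-02  9.99353784e-01  9.60985558e-04]
```

```bash
python3 -m jog '[0.003,-0.003,-0.12,0,0,0,-1, 0.003,-0.003,-0.24,0,0,0,-1, 0.003,-0.003,-0.35,0,0,0,-1, 0.003,-0.003,-0.41,0,0,0,-1, 0.003,-0.003,-0.435,0,0,0,-1, 0.003,-0.003,-0.435,0,0,0,-1, 0.003,-0.003,-0.435,0,0,0,-1, 0.003,-0.003,-0.435,0,0,0,-1]'
python3 -m jog '[0,0,-0.005,0,0,0,-1, 0,0,-0.01,0,0,0,-1, 0,0,-0.01,0,0,0,-1, 0,0,-0.01,0,0,0,-1]'
```

```text
clock: 41.45
tcp_pos: [0.4182, -0.2568, 0.099]
orientation: [0.001, -0.036, 0.999, -0.001]
wrist_force: [0.6, 0.2, -1.3]
finger_gap: 0.0337
grip_force: 50.4
clock: 41.78
tcp_pos: [0.4175, -0.2568, 0.0962]
orientation: [0.0, -0.035, 0.999, -0.0]
wrist_force: [-0.3, 0.1, -0.5]
finger_gap: 0.0337
grip_force: 50.4
```

```bash
python3 -m jog '[0,0,-0.005,0,0,0,-1, 0,0,-0.01,0,0,0,-1, 0,0,-0.01,0,0,0,-1, 0,0,-0.01,0,0,0,-1]'
python3 -m jog '[0,0,0,0,0,0,-0.2, 0,0,0,0,0,0,0, 0,0,0,0,0,0,0.4, 0,0,0,0,0,0,0.7, 0,0,0,0,0,0,1, 0,0,0,0,0,0,1, 0,0,0.15,0,0,0,1, 0,0,0.35,0,0,0,1, 0,0,0.6,0,0,0,1, 0,0,0.6,0,0,0,1, 0,0,0.6,0,0,0,1]'
python3 -m jog '[0,0.5,0.3,0,0,0,1, 0,1,0.3,0,0,0,1, 0,1,0.3,0,0,0,1, 0,1,0.3,0,0,0,1, 0,1,0.3,0,0,0,1, 0,1,0.3,0,0,0,1, 0,1,0.3,0,0,0,1]'
python3 -m jog '[0,0.5,0,0,0,0,1, 0,1,0,0,0,0,1, 0,1,0,0,0,0,1, 0,1,0,0,0,0,1, 0,1,0,0,0,0,1, 0,1,0,0,0,0,1, 0,1,0,0,0,0,1]'
python3 - <<'E'
from h import *
p,d=eyes.read_camera("top"); P=cloud("top",d)
T=np.array([.4849,-.2507]);a=np.radians(4.05);u=np.array([np.cos(a),np.sin(a)]);v=np.array([-u[1],u[0]])
X=(P[...,:2]-T)@u*1e3; Y=(P[...,:2]-T)@v*1e3
for nm,x0,x1,y0,y1,lo,hi in [("square",-102,-34,-41,41,.125,.16),("step",34,102,-41,41,.13,.16),("pin",-100,100,-180,-110,.024,.06),("swage",-100,100,-108,-46,.030,.06),("dome",-100,100,46,108,.030,.06)]:
    m=(X>x0)&(X<x1)&(Y>y0)&(Y<y1)&(P[...,2]>lo)&(P[...,2]<hi)&(d>0); r=rect(np.c_[X[m],Y[m]]/1e3); print(nm,m.sum(),"z",np.median(P[m][:,2]).round(4),"tray-frame",r)
cv2.imwrite("pics/crop3.png",cv2.resize(p[95:275,165:475,::-1],None,fx=2.5,fy=2.5,interpolation=cv2.INTER_CUBIC))
E
```

```text
clock: 42.12
tcp_pos: [0.4175, -0.2568, 0.0943]
orientation: [0.0, -0.035, 0.999, -0.0]
wrist_force: [-0.9, 0.8, 3.4]
finger_gap: 0.0333
grip_force: 50.9
clock: 43.03
tcp_pos: [0.4193, -0.2582, 0.2178]
orientation: [0.003, -0.035, 0.999, -0.003]
wrist_force: [-0.5, -0.4, -0.6]
finger_gap: 0.0855
grip_force: 0.0
clock: 43.62
tcp_pos: [0.4171, -0.0544, 0.2735]
orientation: [-0.0, -0.038, 0.999, 0.0]
wrist_force: [0.2, 0.0, 0.3]
finger_gap: 0.0858
grip_force: 0.0
clock: 44.2
tcp_pos: [0.4173, 0.1438, 0.2724]
orientation: [-0.001, -0.037, 0.999, -0.0]
wrist_force: [0.8, -0.8, 0.6]
finger_gap: 0.0854
grip_force: 0.0
square 149 z 0.1361 tray-frame (array([-0.0677, -0.0006]), array([35. , 33.7]), 89.4)
step 95 z 0.1438 tray-frame (array([ 0.0689, -0.0008]), array([28.9, 28.2]), -26.6)
pin 781 z 0.0308 tray-frame (array([ 0.002 , -0.1476]), array([168.9,  48.9]), -0.2)
swage 376 z 0.0394 tray-frame (array([ 0.0008, -0.0769]), array([79.7, 44.4]), 0.4)
dome 505 z 0.0432 tray-frame (array([0.0018, 0.0792]), array([100.6,  46.8]), -0.7)
```

View pics/crop3.png

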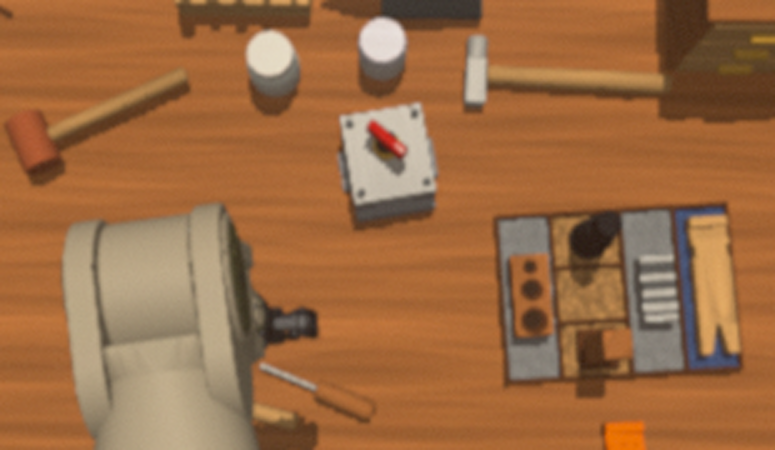

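The final view shows all five items in their cells: pin (713,290), swage block (658,290), doming block (530,297), stepped former (590,240) and square former (600,345). They are flat, upright or square within 1°, and the bystanders have not moved. Handing in.

```bash
python3 -c "
from workcell import env
print(env.hand_in())"
```

```text
the job is handed in; nothing more can be done
None
```

The job is handed in, with no verdict shown: the knob is fully loosened, the pin is in the blue compartment, the doming and swage blocks are in grey ones, and then the stepped and square formers were stood in cork ones; a final camera check showed all five properly in place.

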